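# Hang the key-hook plate on its stud

## Robot

A 7-joint arm with a two-finger parallel gripper is mounted at the origin on the work surface. World frame = base frame: x ahead of the robot, y to its left, z up, the work surface at z = 0. Lengths are in m, angles in rad, forces in N, time in s.
With the tool pointing down it reaches from about 0.425 to 0.95 m from the base axis. Payload 16.7 kg.
Tool frame: the origin (TCP) lies at the very end of the fingers, on their centre line; the grasp point (between the pads) lies 19 mm behind it (grip_point_offset is the distance from the TCP to the grasp point, in m); z points along the fingers, y is the line along which they close (so a half turn about z gives the same grasp; the last joint's range is limited). The gripper opens to 94 mm and grips with 3 to 60 N. Pads are 16 mm wide; open, the fingers measure 119 mm over their backs; the gripper's body (75 mm by 177 mm) begins 78 mm behind the grasp point.
Start: joints at [1.143, 0.426, 0.074, 1.606, -0.034, 1.111, -0.067], TCP at [0.185, -0.649, 0.176] pointing down, gripper open.
Joint ranges: [-2.85, 2.85], [-0.5, 2.14], [-1.23, 1.37], [0.21, 2.46], [-1.02, 4.16], [0.16, 2.05], [-2.73, 2.73]. Speed limits (rad/s): [1.89, 1.89, 2.39, 2.39, 3.01, 3.01, 3.01].

## Interface

Orientations are given as a unit quaternion [w, x, y, z].
In Python, from bench import * gives the robot as it stands. The module is installed in compiled form; this text tells all that it offers.
- The arm moves only by the tool carry_out, never from a script. Its argument "increments" is a list of rows, each a list of 7 numbers: the shift along the tool's x, y, z in mm, then the turn, a rotation vector about the tool's x, y, z in degrees, then the opening, from -1 (shut) to 1 (fully open). In form: [[dx, dy, dz, wx, wy, wz, grip], ...]. A call has 1 to 12 rows; each row shifts and turns the commanded pose from where the row before left it, along the tool's axes as they then stand; what a row does not reach is not made up. A row lasts 1/10 s, in which the tool goes at most 50 mm and 8.59 degrees, less where a joint would pass 70% of its speed; a pose out of reach is approached as far as the arm can. A call with a gripper value outside its range is refused whole. The fingers move at their own pace and stop on an object; "squeeze" is the grip in N (left out, the last holds). Time passes only in rows, so rows that do not move let the fingers close. It gives the time, the measured TCP pose, the force, the opening and the grip force at its end, in the units of the state.
- get_obs(): the state, without advancing time (a new reading comes with each control period).
- snapshot(name): name is "scene" or "top"; returns the picture (400x640x3 uint8, red, green, blue); there is no depth.
- camera_model(name): a dict with "mtx" (3x3 intrinsics, pixels), "dist_coeffs" ([k1, k2, p1, p2, k3] as OpenCV has them; the pictures are not rectified), "pose" (4x4, takes a point from camera to world coordinates). Camera axes: x right, y down, z forward; pixel columns grow to the right and rows downward; lengths in m; the calibration is good to about 2 mm. A picture is of the moment at which its call begins. camera_model takes no time and is no camera call.
- hand_in(): hands the job in; it is judged then, once.
The state is a dict: "t": time; "joint_pos": joint angles; "qvel": joint speeds; "joint_efforts": joint torques, N m; "tcp_pos": TCP position; "orientation": TCP orientation; "contact_force": force on the tool from outside, world axes, zero at the start; "ft_torque": the same for the moment, N m; "gripper_width": finger opening in m; "grip_force": force on a finger pad.
Only numpy, scipy, OpenCV 4.12 (cv2) and the standard library are available. Lean on these libraries where they do the work, as an engineer would, in place of code of your own. Each camera call takes 0.05 s, during which the arm holds its last target. There are 200 camera calls.

## Task

Hang the blue key-hook plate on the sloping pine key stand: put the large end of its keyhole over the steel stud's head, press it gently flat onto the board, then slide it straight down the slope until its lower edge rests on the bottom ledge, so that the stud head locks it, and let go. Feel for the stud and never force it, and leave the jar, remote and paperweight where they are.

Things in the scene. Friction and masses are not known exactly. Their poses are not given: they have to be found in the camera images.
- stand: The fixed pine key stand, 212 mm deep, 150 mm wide, about 130 mm (with its pegs) tall at the back; origin under its centre, yaw within 0.35 rad of facing the robot. It carries the sloping board (panel), the ledge, three pegs and the stud.
- panel: The stand's sloping board, tilted 20 degrees from level, low end towards the robot. Origin in its face, on the centre line, at the middle of the brass track; x straight up the slope, y level to the left, z out of the face. The face runs from x = -98 to +125 mm, y = +-75 mm. Three pegs 10 mm thick, 26 mm tall stand at x = +115 mm, y = -50, 0, +50 mm.
- track_mid (a point): Middle of the brass track (the panel's origin and axes). The steel stud stands out of the face at y = 0 but is clamped anywhere from x = -18 to +18 mm, differently each time; this is not measured: feel for it or look. It does not give way. Head 17 mm across, underside 7.5 mm and top 12.5 mm out of the face, top 3 mm tapering to 12 mm across; neck 8 mm thick.
- ledge (a point): Middle of the upper side of the dark wooden ledge across the bottom of the board, at the face (panel x = -98 mm, same axes). The ledge stands 8 mm out of the face and is 11 mm thick. The plate's lower edge must come to rest on it. A press of 3 to 5 N is enough to feel the stud, to seat the plate and to slide it; the plate does not slide down by itself.
- plate: The loose blue plate, 134 mm (x) by 80 mm (y) by 5 mm thick, 0.1 to 0.21 kg; origin at the centre of its underside, x towards the keyhole end (uphill once hung), z out of its front. It starts flat on the console, grip upwards. Two brass hooks 27 mm tall stand at x = +45 to +53 mm, y = +-27 mm.
- plate_grip (a point): Centre of the plate's oak grip block, 40 mm long (plate x), 22 mm wide (plate y), 42 mm tall (plate z), to be gripped across its 22 mm width. It lies 26 mm above the plate's underside; axes as the plate's. The plate's lower edge is 22 mm in -x from this point, its upper edge 112 mm in +x.
- plate_eye (a point): Centre of the large end of the keyhole, at the plate's underside, plate axes: 42 mm in +x and 26 mm in -z from plate_grip. The large end is an eight-sided hole 21 mm across the flats; from it the slot, 11 mm wide, runs in +x to 57 mm from this point. With the plate locked on the ledge this point is at x = -34 mm, y = 0, z = 0 of the panel.
- jar_mid (a point): Middle of a white ceramic jar with twist cap, 70 mm across, 100 mm tall. Leave alone.
- paperweight_mid (a point): Middle of a green glass paperweight, 70 mm across, 45 mm tall. Leave alone.
- remote_mid (a point): Middle of a black plastic remote, 160 mm by 45 mm by 18 mm. Leave alone.

How it is judged:
On the way:
1. the plate lies flat on the board with the stud through its keyhole, still at least 6 mm above its locked place (z of plate_eye in the frame of panel between -0.004 and 0.004 m and x of plate_eye in the frame of panel between -0.028 and 0.026 m and y of plate_eye in the frame of panel between -0.006 and 0.006 m and angle between the z axis of plate_eye and the z axis of panel, either way round below 0.09 rad), for 0.1 s.
At the end, for the whole second after the job is handed in: The plate lies flat on the board (within 3 mm and 0.06 rad) with its lower edge on the ledge (within 3.5 mm), the keyhole within 5 mm of the centre line and square to it within 0.12 rad, at rest and released (x of plate_eye in the frame of panel between -0.037 and -0.0305 m and z of plate_eye in the frame of panel between -0.003 and 0.003 m and y of plate_eye in the frame of panel between -0.005 and 0.005 m and angle between the x axis of plate_eye and the x axis of panel, either way round below 0.12 rad and angle between the z axis of plate_eye and the z axis of panel, either way round below 0.06 rad and linear speed of plate below 0.01 m/s); the robot touches nothing.
It fails at once if the plate is forced: more than 60 N between it and the stand or its stud (contact force between plate and stand above 60 N).
It fails at once if the jar is moved (distance of jar_mid from where it was at the start of the episode above 0.02 m).
It fails at once if the paperweight is moved (distance of paperweight_mid from where it was at the start of the episode above 0.02 m).
It fails at once if the remote is moved (distance of remote_mid from where it was at the start of the episode above 0.02 m).
It also fails if it takes over 64 s, if anything falls off the work surface, if the arm or the gripper's body presses on something with over 40 N, if the wrist force passes 120 N, or if a joint passes its speed limit or range.

## Working session

There is one attempt and no reset: what is moved stays moved. The work goes in short steps, Python scripts to look and compute and a tool call to move; the robot and the scene stay as the last step left them, time stands still between calls to the robot, and variables do not carry over. Pictures are saved under pics/ and viewed, at most 10 in all, crops included, and the job is handed in when it is done.

Besides the shell and the picture viewer there is one more tool, called after "Emit:" by a JSON object that holds its "op" and its "data". carry_out: Moves the arm, as the interface text tells. Its arguments: {"type":"object","properties":{"increments":{"type":"array","items":{"type":"array","items":{"type":"number"}}},"squeeze":{"type":"number"}},"required":["increments"]}

```bash
mkdir -p pics
python3 - <<'E'
from bench import *
import cv2,numpy as np
print(get_obs())
for n in("scene","top"):
    cv2.imwrite(f"pics/{n}0.png",snapshot(n)[:,:,::-1]); c=camera_model(n); print(n,np.round(c["mtx"],1).tolist(),c["dist_coeffs"],np.round(c["pose"],3).tolist())
E
```

```text
{'t': 0.0, 'joint_pos': array([ 1.1435096 ,  0.42672343,  0.07387761,  1.6066182 , -0.03408473,
        1.11078788, -0.06708614]), 'qvel': array([ 1.00005903e-03, -3.69359336e-04,  5.96609954e-04, -9.93760258e-05,
       -4.30398862e-04, -3.48497274e-04, -1.60805881e-03]), 'joint_efforts': array([-9.56437470e-04, -9.35831594e+01,  3.66610676e+00, -4.54184175e+01,
       -4.88333451e-02,  2.01440428e-02,  3.44055502e-05]), 'tcp_pos': array([ 0.18491728, -0.64867909,  0.17537723]), 'orientation': array([-6.21383884e-04,  9.90372082e-01,  1.38429521e-01, -1.46732127e-04]), 'contact_force': array([-0.51018974, -0.68496098, -0.03360323]), 'ft_torque': array([ 5.78557562e-05, -7.16066108e-03,  2.19867751e-02]), 'grip_force': 0.0, 'gripper_width': 0.0942646061037035}
scene [[502.7, 0.0, 320.2], [0.0, 502.7, 203.9], [0.0, 0.0, 1.0]] [0.04819486 0.         0.         0.         0.        ] [[-0.784, 0.373, -0.496, 1.442], [0.62, 0.489, -0.613, 1.028], [0.014, -0.789, -0.614, 1.086], [0.0, 0.0, 0.0, 1.0]]
top [[429.0, 0.0, 323.8], [0.0, 429.0, 199.5], [0.0, 0.0, 1.0]] [-0.11783995  0.          0.          0.          0.        ] [[-0.002, -0.981, 0.192, 0.386], [-1.0, 0.003, 0.005, 0.014], [-0.006, -0.192, -0.981, 1.372], [0.0, 0.0, 0.0, 1.0]]
```

View pics/scene0.png

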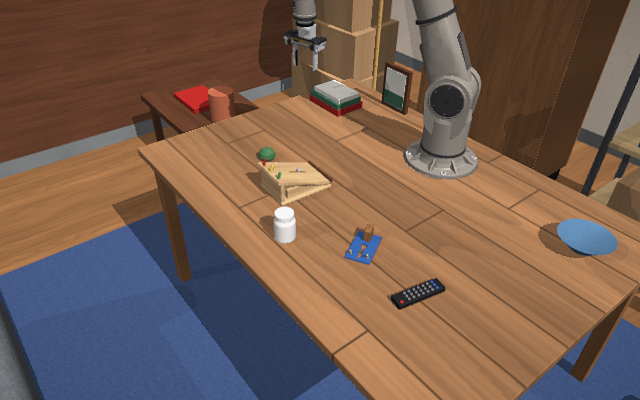

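View pics/top0.png

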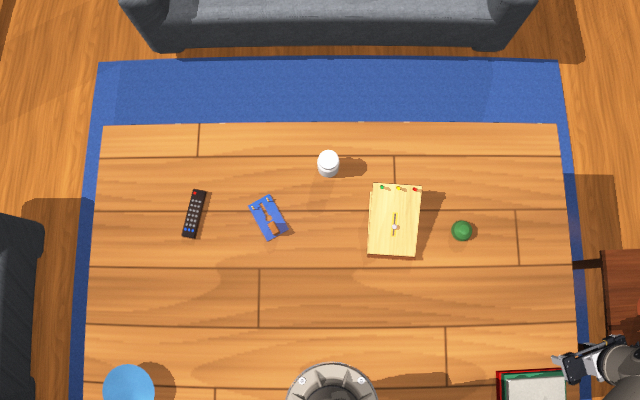

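The scene view shows the stand at about (290,180), the jar at (285,225), the plate at (364,245) and the remote at (418,293). In the top view the plate is at (268,217), the stand at (395,220) with its stud near (394,227), the jar at (328,163) and the paperweight at (461,230).

Run:
```python
import cv2,numpy as np
a=cv2.imread("pics/top0.png")
l=cv2.resize(a[185:250,235:300],None,fx=6,fy=6,interpolation=cv2.INTER_CUBIC)
r=cv2.resize(a[175:265,360:430],None,fx=5.5,fy=5.5,interpolation=cv2.INTER_CUBIC)
h=max(l.shape[0],r.shape[0]);pad=lambda i:cv2.copyMakeBorder(i,0,h-i.shape[0],0,5,0)
cv2.imwrite("pics/crop0.png",np.hstack([pad(l),pad(r)]))
hs=cv2.cvtColor(a,cv2.COLOR_BGR2HSV)
sub=np.zeros(a.shape[:2],np.uint8);sub[185:250,235:300]=1
m=(cv2.inRange(hs,(100,120,60),(130,255,255))*sub)
c=max(cv2.findContours(m,0,2)[0],key=cv2.contourArea);print("plate",cv2.minAreaRect(c),cv2.boxPoints(cv2.minAreaRect(c)).tolist())
sub[:]=0;sub[170:270,355:435]=1
for lo in((18,60,190),):
    m=cv2.inRange(hs,lo,(35,200,255))*sub
    m=cv2.morphologyEx(m,cv2.MORPH_CLOSE,np.ones((5,5)))
    c=max(cv2.findContours(m,0,2)[0],key=cv2.contourArea);print("board",cv2.approxPolyDP(c,3,True)[:,0].tolist(),cv2.boxPoints(cv2.minAreaRect(c)).tolist())
print(hs[215,378],hs[230,350])
```

```text
plate ((267.8184509277344, 216.91720581054688), (40.06396484375, 23.703184127807617), 61.38954162597656) [[247.82164001464844, 205.00637817382812], [268.63055419921875, 193.65606689453125], [287.81524658203125, 228.82803344726562], [267.00634765625, 240.1783447265625]]
board [[373, 183], [367, 252], [413, 256], [421, 186]] [[365.5310363769531, 253.035400390625], [370.2611389160156, 182.0841064453125], [421.4336853027344, 185.49560546875], [416.7035827636719, 256.4468994140625]]
[ 24  84 254] [ 14 157 217]
```

View pics/crop0.png

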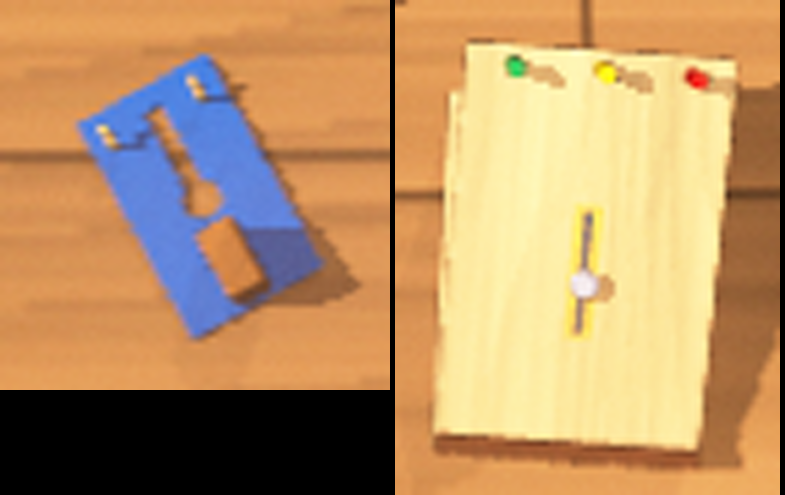

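Crop: the plate's keyhole end is at the top left, with its corners at (269.5,194) and (248,206) and the grip near (273.6,228). The stand's pegs run green, yellow, red from the left, and its stud is at about (394.4,226.8), slightly below the middle of the track.

```bash
cat > h.py <<'E'
from bench import *
import cv2,numpy as np
def ray(n,p):
    c=camera_model(n);u=cv2.undistortPoints(np.array([[p]],float),np.array(c["mtx"]),np.array(c["dist_coeffs"]))[0,0]
    T=np.array(c["pose"]);return T[:3,3],T[:3,:3]@np.r_[u,1]
def onz(n,p,z):
    o,d=ray(n,p);return o+d*(z-o[2])/d[2]
def tri(p,q):
    o,d=ray("top",p);O,D=ray("scene",q);s=np.linalg.lstsq(np.c_[d,-D],O-o,rcond=None)[0]
    a,b=o+s[0]*d,O+s[1]*D;return (a+b)/2,np.linalg.norm(a-b)
def cen(n,img,lo,hi,box):
    x0,y0,x1,y1=box;hs=cv2.cvtColor(img,cv2.COLOR_BGR2HSV)[y0:y1,x0:x1]
    M=cv2.moments(cv2.inRange(hs,lo,hi),True);return (M["m10"]/max(M["m00"],1)+x0,M["m01"]/max(M["m00"],1)+y0),M["m00"]
E
python3 - <<'E'
from h import *
t=cv2.imread("pics/top0.png");s=cv2.imread("pics/scene0.png")
cv2.imwrite("pics/crop1.png",cv2.resize(s[140:215,245:345],None,fx=7.5,fy=7.5,interpolation=cv2.INTER_CUBIC))
f=lambda p:np.array(onz("top",p,0.005))
C=[f(p) for p in((269.5,194.2),(248,205.7),(267.5,241.3),(288.7,229.5))]
R=cv2.boxPoints(cv2.minAreaRect(np.array(C,np.float32)[:,:2]))
print(np.round(C,3).tolist());print([np.linalg.norm(C[i]-C[(i+1)%4]).round(4) for i in range(4)])
c=np.mean(C,0);v=(C[0]+C[1]-C[2]-C[3])/2;print("centre",c,"yaw",np.degrees(np.arctan2(v[1],v[0])))
u=v/np.linalg.norm(v);print("grip",c-u*.045)
print("grip top from image",onz("top",(235+225/6,185+247/6),.047)) # top-face centre guess
print("slots eye",onz("top",(235+203/6,185+198/6),.003), c+u*(-.003))
for p in((82,35),(101,0)):pass
for n,q in(("track mid",(394,224.3)),("track lo",(360+(576-395)/5.5,175+335/5.5)),("track hi",(360+(588-395)/5.5,175+208/5.5))):print(n,onz("top",q,.066))
print("stud",onz("top",(394.4,226.8),.075))
for q in((360+(515-395)/5.5,175+65/5.5),(360+(605-395)/5.5,175+71/5.5),(360+(695-395)/5.5,175+77/5.5)):print("peg",onz("top",q,.128))
print(onz("top",(328,160),.1),onz("top",(461,230),.03),onz("top",(194,214),.02))
E
```

```text
Traceback (most recent call last):
cv2.error: OpenCV(4.12.0) /io/opencv/modules/imgproc/src/convhull.cpp:143: error: (-215:Assertion failed) total >= 0 && (depth == CV_32F || depth == CV_32S) in function 'convexHull'
```

View pics/crop1.png

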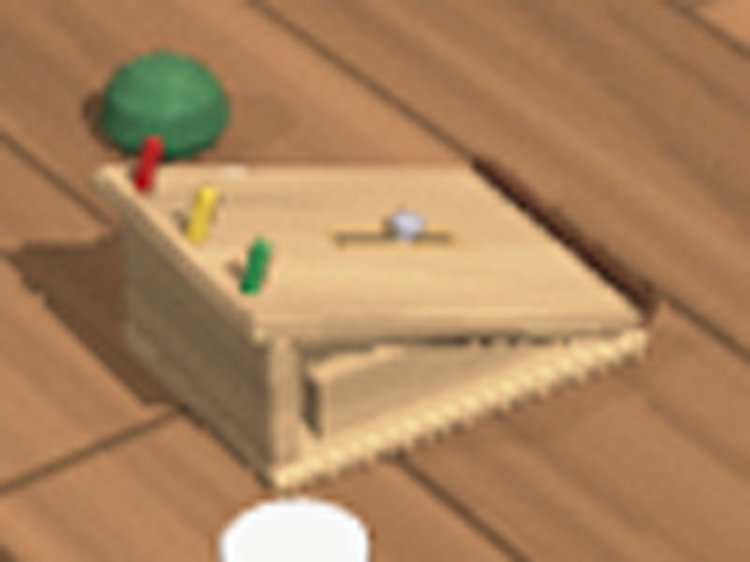

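The scene crop shows the peg tops at crop (153,142), (208,190) and (262,243). The track runs from (332,236) to (455,240), and the stud head is at (405,222).

Run:
```python
from h import *
np.set_printoptions(precision=4,suppress=True)
f=lambda p:np.array(onz("top",p,0.005))
C=[f(p) for p in((269.5,194.2),(248,205.7),(267.5,241.3),(288.7,229.5))]
print([np.linalg.norm(C[i]-C[(i+1)%4]).round(4) for i in range(4)])
c=np.mean(C,0);v=(C[0]+C[1]-C[2]-C[3])/2;print("centre",c,"yaw",np.degrees(np.arctan2(v[1],v[0])))
u=v/np.linalg.norm(v);print("grip",c-u*.045)
print("grip top from image",onz("top",(235+222/6,185+246/6),.047))
print("eye",onz("top",(235+203/6,185+198/6),.003), c+u*(-.003))
T=lambda x,y:(360+(x-395)/5.5,175+y/5.5)
S=lambda x,y:(245+x/7.5,140+y/7.5)
for n,a,b in(("pegR",(695,77),(153,142)),("pegY",(605,71),(208,190)),("pegG",(515,65),(262,243)),("cornL",(468,45),(255,328)),("cornR",(735,62),(103,170)),
 ("trkhi",(588,208),(332,236)),("trklo",(576,335),(455,240)),("stud",(584,285),(405,221))):print(n,*tri(T(*a),S(*b)))
print(onz("top",(328,160),.1),onz("top",(461,230),.03),onz("top",(194,214),.02))
```

```text
[np.float64(0.0792), np.float64(0.1335), np.float64(0.0775), np.float64(0.1326)]
centre [0.5954 0.2    0.005 ] yaw 29.395088207524196
grip [0.5562 0.178  0.005 ]
grip top from image [0.5622 0.1823 0.047 ]
eye [0.5942 0.1987 0.003 ] [0.5928 0.1986 0.005 ]
pegR [ 0.6606 -0.2502  0.125 ] 0.00302055562606065
pegY [ 0.6637 -0.2007  0.1257] 0.00372874512359418
pegG [ 0.6675 -0.1519  0.1244] 0.003642684573779747
cornL [ 0.6859 -0.1305  0.0972] 0.0013368964171141388
cornR [ 0.6737 -0.2774  0.1008] 0.005142893160554387
trkhi [ 0.5972 -0.1976  0.0744] 0.0028036297522750176
trklo [ 0.5286 -0.1925  0.0467] 0.003967074554201679
stud [ 0.5552 -0.1955  0.0669] 0.0018842459330681862
[0.7595 0.007  0.1   ] [ 0.5491 -0.4155  0.03  ] [0.6048 0.4404 0.02  ]
```

```bash
cat >> h.py <<'E'
from scipy.spatial.transform import Rotation as Ro
np.set_printoptions(precision=4,suppress=True)
def tool():
    o=get_obs();q=o["orientation"];return o,np.array(o["tcp_pos"]),Ro.from_quat([q[1],q[2],q[3],q[0]])
def tgt(yaw,tilt=0):return Ro.from_euler("ZY",[yaw,-tilt],degrees=True)*Ro.from_matrix(np.diag([1,-1,-1.]))
def delta(p,yaw,tilt=0):
    o,t,R=tool();print("tcp",t,"t",o["t"],"shift mm",1e3*R.inv().apply(np.array(p)-t),"then turn deg",np.degrees((R.inv()*tgt(yaw,tilt)).as_rotvec()),"F",o["contact_force"],"w",o["gripper_width"],"gf",o["grip_force"])
YAW=-4.3;MID=np.array([.5638,-.194,.062])
def panel(x,y,z):return MID+Ro.from_euler("ZY",[YAW,-20],degrees=True).apply(np.array([x,y,z])/1e3)
E
python3 -c "
from h import *
delta([.5,-.35,.26],15.9)
delta([.557,.179,.12],29.4)"
```

```text
tcp [ 0.185  -0.6487  0.1755] t 0.1 shift mm [ 384.8731 -200.9973  -84.3494] then turn deg [-0.0647  0.0056  0.0144] F [-0.1452  0.2022  0.4236] w 0.09393638029278714 gf 0.0
tcp [ 0.185  -0.6487  0.1755] t 0.1 shift mm [ 584.7549 -693.9339   56.188 ] then turn deg [ -0.0651  -0.002  -13.4856] F [-0.1452  0.2022  0.4236] w 0.09393638029278714 gf 0.0
```

Emit:
{"op": "carry_out", "data": {"increments": [[32,-17,-20,0,0,0,1],[32,-17,-20,0,0,0,1],[32,-17,-20,0,0,0,1],[32,-17,-20,0,0,0,1],[32,-17,-4,0,0,0,1],[32,-17,0,0,0,0,1],[32,-17,0,0,0,0,1],[32,-17,0,0,0,0,1],[32,-17,0,0,0,0,1],[32,-17,0,0,0,0,1],[32,-17,0,0,0,0,1],[33,-14,0,0,0,0,1]]}}

```text
t: 1.3
tcp_pos: [0.5009, -0.3488, 0.26]
orientation: [-0.0, 0.99, 0.138, -0.0]
contact_force: [-0.2, -1.1, 0.1]
gripper_width: 0.0944
grip_force: 0.0
```

Emit:
{"op": "carry_out", "data": {"increments": [[17,-38,0,0,0,0,1],[17,-38,0,0,0,0,1],[17,-38,0,0,0,0,1],[17,-38,0,0,0,0,1],[17,-38,0,0,0,0,1],[17,-38,0,0,0,0,1],[17,-38,0,0,0,0,1],[17,-38,0,0,0,0,1],[17,-38,0,0,0,0,1],[17,-38,0,0,0,0,1],[15,-38,0,0,0,0,1],[15,-38,0,0,0,0,1]]}}

```text
t: 2.5
tcp_pos: [0.5673, 0.1446, 0.2599]
orientation: [0.0, 0.99, 0.138, -0.0]
contact_force: [1.0, -1.1, -0.5]
gripper_width: 0.0938
grip_force: 0.0
```

Emit:
{"op": "carry_out", "data": {"increments": [[0,-20,35,0,0,-6.7,1],[0,0,35,0,0,-6.8,1],[0,0,35,0,0,0,1],[0,0,35,0,0,0,1],[0,0,0,0,0,0,1],[0,0,0,0,0,0,1]]}}

```text
t: 3.1
tcp_pos: [0.562, 0.1625, 0.1206]
orientation: [-0.0, 0.967, 0.254, -0.0]
contact_force: [0.6, -0.3, 0.1]
gripper_width: 0.094
grip_force: 0.0
```

```bash
python3 -c "
from h import *
delta([.557,.179,.12],29.4)
cv2.imwrite('pics/top1.png',snapshot('top')[:,:,::-1]);a=snapshot('scene')[:,:,::-1];cv2.imwrite('pics/scene1.png',a)
cv2.imwrite('pics/crop2.png',cv2.resize(a[170:290,300:450],None,fx=5,fy=5,interpolation=cv2.INTER_CUBIC))"
```

```text
tcp [0.562  0.1625 0.1206] t 3.1 shift mm [  3.7618 -16.8566   0.6053] then turn deg [-0.0266  0.0412  0.021 ] F [ 0.6156 -0.3142  0.0994] w 0.0939793395822893 gf 0.0
```

View pics/crop2.png

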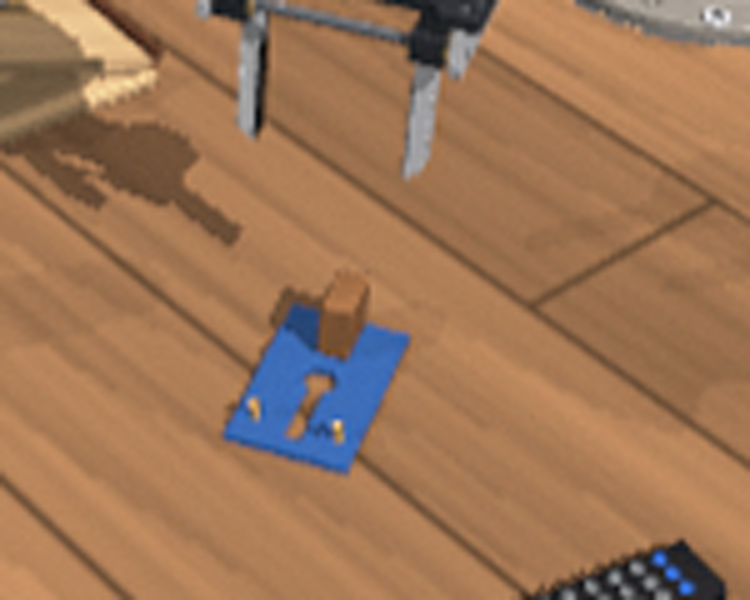

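The open gripper is above the plate. The grip block's top face is at about crop (348,286), and the plate's corners are at (225,437), (349,472) and (410,337).

```bash
python3 -c "
from h import *
S=lambda x,y:(300+x/5,170+y/5)
print('grip',onz('scene',S(349,286),.047))
A,B,C=[onz('scene',S(*p),.005) for p in((225,437),(349,472),(410,337))]
print(A,B,C,np.linalg.norm(A-B),np.linalg.norm(B-C))
v=B-C;print(np.degrees(np.arctan2(v[1],v[0])),'centre',(A+C)/2)
print('eye',onz('scene',S(320,381),.004))
"
```

```text
grip [0.5526 0.1809 0.047 ]
[0.6749 0.2054 0.005 ] [0.6349 0.2743 0.005 ] [0.5198 0.2079 0.005 ] 0.07965953746184243 0.13291600143836488
29.996573589209333 centre [0.5974 0.2067 0.005 ]
eye [0.5934 0.2027 0.004 ]
```

Emit:
{"op": "carry_out", "data": {"increments": [[4.8,-18.6,0,0,0,-0.3,1],[0,0,25,0,0,0,1],[0,0,25,0,0,0,1],[0,0,25,0,0,0,1],[0,0,20,0,0,0,1],[0,0,10,0,0,0,1],[0,0,5,0,0,0,1],[0,0,0,0,0,0,1]]}}

```text
t: 4.0
tcp_pos: [0.5576, 0.1811, 0.0108]
orientation: [-0.0, 0.967, 0.256, 0.0]
contact_force: [0.6, -0.2, -0.5]
gripper_width: 0.0941
grip_force: 0.0
```

Emit:
{"op": "carry_out", "data": {"increments": [[0,0,0,0,0,0,-1],[0,0,0,0,0,0,-1],[0,0,0,0,0,0,-1],[0,0,0,0,0,0,-1],[0,0,0,0,0,0,-1],[0,0,0,0,0,0,-1],[0,0,0,0,0,0,-1],[0,0,0,0,0,0,-1]], "squeeze": 30}}

```text
t: 4.8
tcp_pos: [0.5571, 0.1809, 0.0101]
orientation: [-0.0, 0.967, 0.256, -0.0]
contact_force: [0.3, -0.1, -0.8]
gripper_width: 0.0339
grip_force: 0.0
```

Emit:
{"op": "carry_out", "data": {"increments": [[0,0,0,0,0,0,-1],[0,0,0,0,0,0,-1],[0,0,0,0,0,0,-1],[0,0,0,0,0,0,-1],[0,0,0,0,0,0,-1],[0,0,-10,0,0,0,-1],[0,0,-30,0,0,0,-1],[0,0,-40,0,0,0,-1],[0,0,-40,0,0,0,-1],[0,0,-40,0,0,0,-1],[0,0,0,0,0,0,-1],[0,0,0,0,0,0,-1]]}}

```text
t: 6.0
tcp_pos: [0.5574, 0.181, 0.1713]
orientation: [0.0, 0.967, 0.256, 0.001]
contact_force: [-1.1, -0.5, -2.5]
gripper_width: 0.0213
grip_force: 30.0
```

```bash
python3 -c "
from h import *
# hover: eye 40 mm out of face over stud x=-4; TCP is 42 mm downhill, ~10 mm above underside
delta(panel(-46,0,90),YAW,20)
a=snapshot('top')[:,:,::-1];b=snapshot('scene')[:,:,::-1]
f=lambda i:cv2.resize(i,None,fx=4,fy=4,interpolation=cv2.INTER_CUBIC)
cv2.imwrite('pics/crop3.png',np.hstack([f(a[165:265,220:320]),f(b[130:230,320:420])]))"
```

```text
tcp [0.5574 0.181  0.1713] t 6.0 shift mm [-241.6938  287.4519   40.2094] then turn deg [-5.9302 19.2925 33.6569] F [-1.1057 -0.5259 -2.4952] w 0.0212733668652951 gf 29.990382492542267
```

View pics/crop3.png

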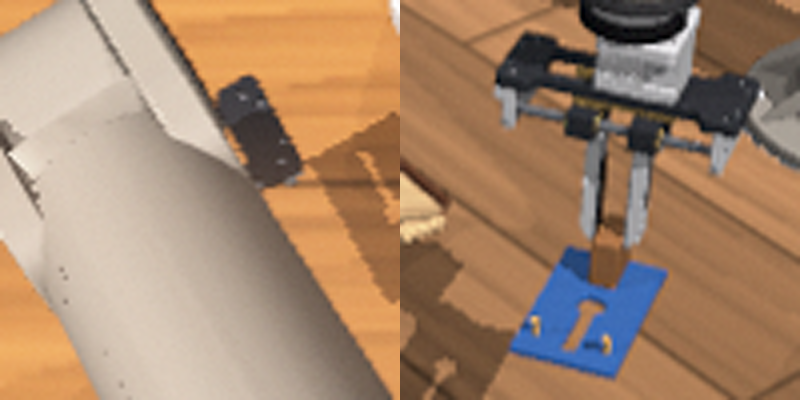

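The plate is held level by its grip. The scene half shows its corners at (512,350), (614,378) and (668,270), and the eye at (594,305).

```bash
python3 -c "
from h import *
S=lambda x,y:(320+(x-400)/4,130+y/4)
A,B,C=[onz('scene',S(*p),.166) for p in((511,349),(614,378),(668,270))]
print(np.linalg.norm(A-B),np.linalg.norm(B-C))
v=(B-C)/np.linalg.norm(B-C);c=(A+C)/2;print(np.degrees(np.arctan2(v[1],v[0])),c)
o,t,R=tool()
for e in (c-.003*v,onz('scene',S(594,305),.164)):print('eye in tool mm',1e3*R.inv().apply(e-t))
"
```

```text
0.07809911957638556 0.13757121784621507
29.621347267821307 [0.5967 0.2073 0.166 ]
eye in tool mm [45.2858 -3.2089  3.25  ]
eye in tool mm [41.0773 -3.0092  5.2559]
```

Emit:
{"op": "carry_out", "data": {"increments": [[-24,29,0,0,0,0,-1],[-24,29,0,0,0,0,-1],[-24,29,0,0,0,0,-1],[-24,29,0,0,0,0,-1],[-24,29,0,0,0,0,-1],[-24,29,0,0,0,0,-1],[-24,29,0,0,0,0,-1],[-24,29,0,0,0,0,-1],[-24,29,0,0,0,0,-1],[-26,26,0,0,0,0,-1]]}}

```text
t: 7.1
tcp_pos: [0.4881, -0.1896, 0.1688]
orientation: [-0.001, 0.967, 0.256, -0.001]
contact_force: [0.7, 0.7, -1.8]
gripper_width: 0.0215
grip_force: 30.0
```

Emit:
{"op": "carry_out", "data": {"increments": [[0,0,0,-1,3.3,5.7,-1],[0,0,0,-1,3.2,5.6,-1],[0,0,0,-1,3.2,5.6,-1],[0,0,0,-1,3.2,5.6,-1],[0,0,0,-1,3.2,5.6,-1],[0,0,0,-0.9,3.2,5.6,-1],[0,0,0,0,0,0,-1],[0,0,0,0,0,0,-1],[0,0,0,0,0,0,-1]]}}

```text
t: 8.0
tcp_pos: [0.4896, -0.1882, 0.1699]
orientation: [0.006, 0.984, -0.036, 0.172]
contact_force: [0.4, -0.1, -3.2]
gripper_width: 0.0218
grip_force: 30.0
```

```bash
python3 -c "
from h import *
delta(panel(-46,0,60),YAW,20)
"
```

```text
tcp [ 0.4896 -0.1882  0.1699] t 8.0 shift mm [-12.7339   0.2328  66.9306] then turn deg [-0.0514  0.1736  0.1088] F [ 0.4314 -0.0549 -3.1683] w 0.021849379946552776 gf 29.990481734275818
```

Emit:
{"op": "carry_out", "data": {"increments": [[-12.7,0.2,0,0,0.2,0.1,-1],[0,0,30,0,0,0,-1],[0,0,30,0,0,0,-1],[0,0,20,0,0,0,-1],[0,0,7,0,0,0,-1],[0,0,0,0,0,0,-1],[0,0,0,0,0,0,-1]]}}

```text
t: 8.7
tcp_pos: [0.507, -0.1899, 0.0847]
orientation: [0.006, 0.984, -0.038, 0.175]
contact_force: [1.1, -0.4, -1.9]
gripper_width: 0.0216
grip_force: 30.0
```

```bash
python3 -c "
from h import *
delta(panel(-46,0,40),YAW,20)
b=snapshot('scene')[:,:,::-1];a=snapshot('top')[:,:,::-1]
cv2.imwrite('pics/scene4.png',b);cv2.imwrite('pics/top4.png',a)
f=lambda i:cv2.resize(i,None,fx=6,fy=6,interpolation=cv2.INTER_CUBIC)
cv2.imwrite('pics/crop4.png',np.hstack([f(b[130:220,245:345])]))
cv2.imwrite('pics/crop4t.png',f(a[170:260,350:440]))"
```

```text
tcp [ 0.507  -0.1899  0.0847] t 8.7 shift mm [-0.2802 -0.2065  0.8015] then turn deg [-0.0058 -0.1195 -0.1101] F [ 1.1169 -0.4043 -1.8902] w 0.02158059918858727 gf 29.99046117067337
```

View pics/crop4.png

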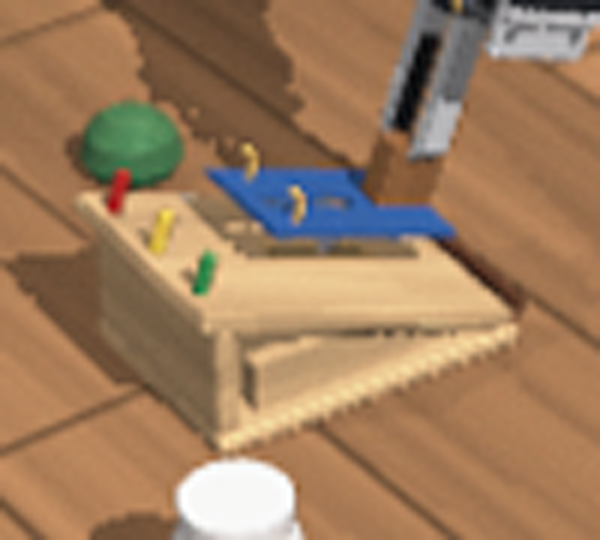

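The plate hovers parallel to the board. Its upper edge runs from (208,170) to (276,238), its lower left corner is at (455,235) and the eye is near (334,203). The stud head, hidden behind the plate, should be at about (324,237).

```bash
python3 -c "
from h import *
RP=Ro.from_euler('ZY',[YAW,-20],degrees=True)
def onp(n,p,z):
    o,d=ray(n,p);o=RP.inv().apply(o-MID);d=RP.inv().apply(d);return 1e3*(o+d*(z/1e3-o[2])/d[2])
S=lambda x,y:(245+x/6,130+y/6)
o,t,R=tool();print('tcp',1e3*RP.inv().apply(t-MID))
for n,p,z in(('UL_R',(208,170),36),('UL_L',(276,237),36),('LL',(455,235),36),('eye',(334,203),33),('stud',(324,237),12)):print(n,onp('scene',S(*p),z))
print('stud top view',onp('top',(394.4,226.8),12.5))
for q in ((360+(576-395)/5.5,175+335/5.5),(360+(588-395)/5.5,175+208/5.5)):print('trk top',onp('top',q,0))
for q in ((455,240),(332,236)):print('trk scn',onp('scene',(245+q[0]/7.5,140+q[1]/7.5),0))
"
```

```text
tcp [-45.2955  -0.3793  41.1417]
UL_R [ 68.036  -31.7295  36.    ]
UL_L [72.5551 51.915  36.    ]
LL [-60.9113  49.8226  36.    ]
eye [-2.3032  3.4939 33.    ]
stud [ 0.2269  7.0716 12.    ]
stud top view [-4.4218 -2.0198 12.5   ]
trk top [-36.1692  -2.0448   0.    ]
trk top [36.8355 -1.9291  0.    ]
trk scn [-36.3624   4.0107   0.    ]
trk scn [34.2402 -0.6885  0.    ]
```

View pics/crop4t.png

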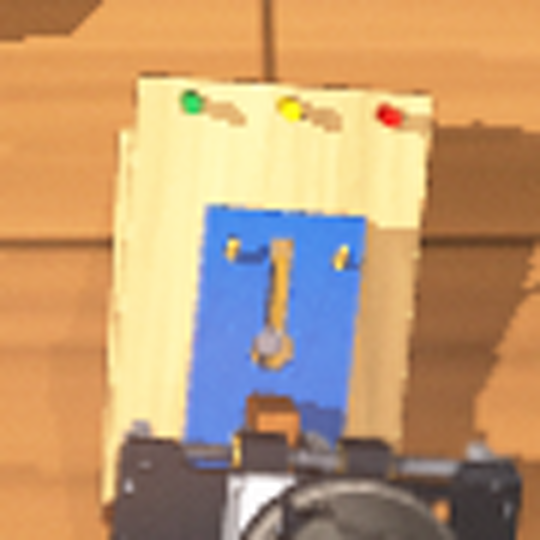

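The top view shows the stud head inside the eye at about (269,342). The eye hole is centred near (271,348).

```bash
cat >> h.py <<'E'
RP=Ro.from_euler('ZY',[YAW,-20],degrees=True)
def onp(n,p,z):
    o,d=ray(n,p);o=RP.inv().apply(o-MID);d=RP.inv().apply(d);return 1e3*(o+d*(z/1e3-o[2])/d[2])
def tp():
    o,t,R=tool();print('t',o['t'],'tcp in panel',1e3*RP.inv().apply(t-MID),'F panel',RP.inv().apply(o['contact_force']),'turn',np.degrees((R.inv()*tgt(YAW,20)).as_rotvec()),o['gripper_width'])
E
python3 -c "
from h import *
a=cv2.imread('pics/top4.png');hs=cv2.cvtColor(a,cv2.COLOR_BGR2HSV)
sub=hs[218:236,386:404]
print('H');print(sub[:,:,0]);print('S');print(sub[:,:,1])
T=lambda x,y:(350+x/6,170+y/6)
print('stud',onp('top',T(269,342),12.5),'eye',onp('top',T(271,348),35))
for p in((207,207),(365,217),(188,440)):print(onp('top',T(*p),36))
tp()
"
```

```text
H
[[110 110 110 109 109 110 110 110 113  13  19  18 111 110 109 109 109 109]
 [111 110 109 110 110 110 110 109 113  16  19  18 112 110 110 109 109 110]
 [110 110 110 110 110 110 110 110 123  17  19  16 110 109 110 110 109 110]
 [111 110 110 111 111 110 110 109 121  18  19  16 110 110 109 110 110 110]
 [110 111 111 111 111 110 111 110 124  18  19  13 110 110 110 110 110 110]
 [111 111 111 110 111 111 111 111 167  17  19 161 110 109 110 109 110 110]
 [111 111 110 111 111 111 111 111 167  13  18 159 111 110 110 110 110 110]
 [111 111 111 111 111 111 111 114 175 179  15 171 111 109 111 111 111 110]
 [112 111 111 111 111 111 123 175 175 177   2  16 124 110 111 111 111 110]
 [111 111 111 111 111 111 170 175 178 178 179  15  15 110 111 111 111 111]
 [111 112 111 111 111 112  13   1   1   2  11  17  14 110 111 111 110 110]
 [111 111 112 111 111 113  17   7  14  17  18  15   7 111 111 111 110 110]
 [111 111 112 111 112 111 122 170  15  18  16 157 113 111 111 111 110 111]
 [112 111 112 111 111 111 110 115 120 163 162 112 110 111 112 111 111 111]
 [111 111 111 112 111 111 111 111 111 111 111 11
[... 1184 characters left out ...]
  40 114 158 129  23 129 139 142 142 146 145]
 [134 132 135 138 139 139 139 112  58  15  26 137 142 141 140 143 144 145]
 [138 139 138 137 136 139 139 140 138 139 140 141 139 145 140 140 143 144]
 [138 135 137 138 137 140 139 139 138 142 138 140 140 141 140 143 144 144]
 [139 137 138 138 140 138 135 137 136 136 141 141 143 141 144 145 143 142]
 [139 139 139 137 138 122  49  86  91  89 130 129 135 139 140 140 147 143]]
stud [-4.9512 -3.4036 12.5   ] eye [-3.1757 -1.2419 35.    ]
[66.0686 37.3365 36.    ]
[ 66.6475 -41.5482  36.    ]
[-53.1956  36.151   36.    ]
t 8.8 tcp in panel [-45.2955  -0.3793  41.1417] F panel [-0.4432 -1.0517 -1.6333] turn [ 0.0222 -0.1804 -0.1234] 0.021775973689763445
```

```bash
python3 -c "
from h import *
print('stud',onp('top',(394.2,226.6),12.5),'eye',onp('top',(395.1,228.0),33.5))
print('tcp->eye should be', -45.3+42)
"
```

```text
stud [-3.8418 -1.3494 12.5   ] eye [-3.5114 -1.2732 33.5   ]
tcp->eye should be -3.299999999999997
```

Emit:
{"op": "carry_out", "data": {"increments": [[0,0,5,0,0,0,-1],[0,0,5,0,0,0,-1],[0,0,5,0,0,0,-1],[0,0,2,0,0,0,-1],[0,0,2,0,0,0,-1],[0,0,1,0,0,0,-1],[0,0,1,0,0,0,-1],[0,0,0,0,0,0,-1]]}}

```text
t: 9.6
tcp_pos: [0.5143, -0.1903, 0.0643]
orientation: [0.006, 0.984, -0.038, 0.174]
contact_force: [0.1, 0.2, -1.0]
gripper_width: 0.0221
grip_force: 30.0
```

```bash
python3 -c "
from h import *
tp()"
```

```text
t 9.6 tcp in panel [-45.897   -0.0608  19.1436] F panel [-0.2798  0.1923 -0.9225] turn [-0.0159 -0.1017 -0.1269] 0.0221367305217251
```

Emit:
{"op": "carry_out", "data": {"increments": [[0,0,1,0,0,0,-1],[0,0,1,0,0,0,-1],[0,0,1,0,0,0,-1],[0,0,0,0,0,0,-1]]}}

```text
t: 10.0
tcp_pos: [0.5153, -0.1904, 0.0614]
orientation: [0.006, 0.984, -0.038, 0.174]
contact_force: [-1.3, -0.2, -3.3]
gripper_width: 0.0215
grip_force: 30.0
```

Emit:
{"op": "carry_out", "data": {"increments": [[0,0,1,0,0,0,-1],[0,0,1,0,0,0,-1],[0,0,1,0,0,0,-1],[0,0,0,0,0,0,-1]]}}

```text
t: 10.4
tcp_pos: [0.5163, -0.1905, 0.0586]
orientation: [0.006, 0.984, -0.038, 0.174]
contact_force: [0.8, 0.5, -1.2]
gripper_width: 0.0215
grip_force: 30.0
```

Emit:
{"op": "carry_out", "data": {"increments": [[0,0,0.7,0,0,0,-1],[0,0,0.7,0,0,0,-1],[0,0,0,0,0,0,-1]]}}

```text
t: 10.7
tcp_pos: [0.5168, -0.1905, 0.0573]
orientation: [0.006, 0.984, -0.038, 0.174]
contact_force: [0.1, 0.1, -1.4]
gripper_width: 0.0213
grip_force: 30.0
```

```bash
python3 -c "
from h import *
tp()"
```

```text
t 10.7 tcp in panel [-45.9025  -0.0637  11.7126] F panel [-0.4406  0.0754 -1.3656] turn [-0.017  -0.0985 -0.1306] 0.02129308335697093
```

Underside at about 2 mm and free of contact, so the head has gone through the eye. I'll keep going until the board is felt.

Emit:
{"op": "carry_out", "data": {"increments": [[0,0,0.7,0,0,0,-1],[0,0,0.7,0,0,0,-1],[0,0,0,0,0,0,-1]]}}

```text
t: 11.0
tcp_pos: [0.5173, -0.1906, 0.056]
orientation: [0.006, 0.984, -0.038, 0.174]
contact_force: [-1.1, 0.1, -1.0]
gripper_width: 0.0212
grip_force: 30.0
```

Emit:
{"op": "carry_out", "data": {"increments": [[0,0,0.7,0,0,0,-1],[0,0,0,0,0,0,-1]]}}

```text
t: 11.2
tcp_pos: [0.5174, -0.1906, 0.0559]
orientation: [0.006, 0.984, -0.038, 0.174]
contact_force: [-9.0, 2.3, 14.4]
gripper_width: 0.0219
grip_force: 30.0
```

Emit:
{"op": "carry_out", "data": {"increments": [[0,0,0.7,0,0,0,-1],[0,0,0,0,0,0,-1]]}}

```text
t: 11.4
tcp_pos: [0.5178, -0.1906, 0.0556]
orientation: [0.006, 0.984, -0.038, 0.175]
contact_force: [-14.6, 4.1, 24.9]
gripper_width: 0.0215
grip_force: 30.0
```

Emit:
{"op": "carry_out", "data": {"increments": [[0,0,-0.9,0,0,0,-1],[0,0,0,0,0,0,-1],[0,0,0,0,0,0,-1]]}}

```text
t: 11.7
tcp_pos: [0.5176, -0.1906, 0.0557]
orientation: [0.006, 0.984, -0.038, 0.175]
contact_force: [-2.1, 0.4, 4.9]
gripper_width: 0.0217
grip_force: 30.0
```

```bash
python3 -c "
from h import *
tp();print(get_obs()['ft_torque'])
b=snapshot('scene')[:,:,::-1];a=snapshot('top')[:,:,::-1]
cv2.imwrite('pics/scene5.png',b);cv2.imwrite('pics/top5.png',a)
f=lambda i:cv2.resize(i,None,fx=5,fy=5,interpolation=cv2.INTER_CUBIC)
cv2.imwrite('pics/crop5.png',np.hstack([f(b[145:215,255:335]),f(a[180:250,355:430])]))"
```

```text
t 11.7 tcp in panel [-45.7222  -0.0954   9.9221] F panel [-0.3055  0.2276  5.2894] turn [-0.0114 -0.1166 -0.1281] 0.02166315913308163
[0.0898 0.5124 0.0631]
```

View pics/crop5.png

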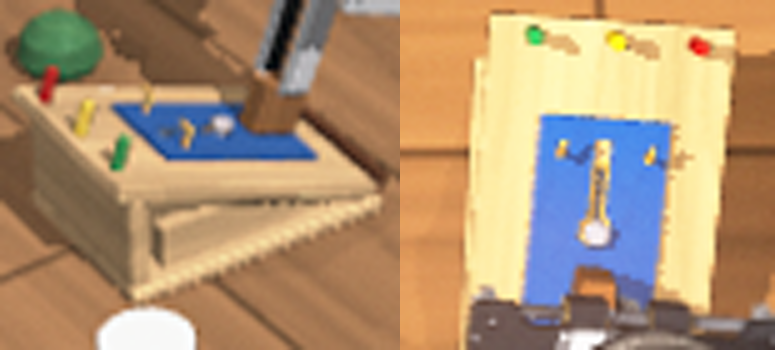

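The head stands through the eye at (595,233) and the plate is flat on the board. The press is about 5 N, so I'll slide it down the slope.

Emit:
{"op": "carry_out", "data": {"increments": [[-1,0,0,0,0,0,-1],[-1.5,0,0,0,0,0,-1],[-1.5,0,0,0,0,0,-1],[-1.5,0,0,0,0,0,-1],[-1.5,0,0,0,0,0,-1]]}}

```text
t: 12.3
tcp_pos: [0.5109, -0.1901, 0.0532]
orientation: [0.006, 0.984, -0.038, 0.175]
contact_force: [0.4, 0.5, 3.2]
gripper_width: 0.0219
grip_force: 30.0
```

```bash
python3 -c "
from h import *
tp();print(get_obs()['ft_torque'])"
```

```text
t 12.3 tcp in panel [-52.8539  -0.1027   9.9178] F panel [1.3704 0.5539 2.8547] turn [-0.0098 -0.1193 -0.1301] 0.021865765549750713
[ 0.0783 -0.0617  0.0223]
```

Emit:
{"op": "carry_out", "data": {"increments": [[-2,0,0,0,0,0,-1],[-2,0,0,0,0,0,-1],[-2,0,0,0,0,0,-1],[-2,0,0,0,0,0,-1],[0,0,0,0,0,0,-1]]}}

```text
t: 12.8
tcp_pos: [0.5031, -0.1895, 0.0504]
orientation: [0.006, 0.984, -0.038, 0.174]
contact_force: [-1.6, 0.1, 5.4]
gripper_width: 0.0215
grip_force: 30.0
```

Emit:
{"op": "carry_out", "data": {"increments": [[-2,0,0,0,0,0,-1],[-2,0,0,0,0,0,-1],[-2,0,0,0,0,0,-1],[-2,0,0,0,0,0,-1],[0,0,0,0,0,0,-1]]}}

```text
t: 13.3
tcp_pos: [0.4957, -0.1889, 0.0477]
orientation: [0.006, 0.984, -0.038, 0.174]
contact_force: [-0.8, 0.2, 6.2]
gripper_width: 0.0215
grip_force: 30.0
```

```bash
python3 -c "
from h import *
tp();print(get_obs()['ft_torque'])"
```

```text
t 13.3 tcp in panel [-69.0912  -0.0538   9.9026] F panel [1.3675 0.1549 6.0678] turn [-0.0112 -0.1034 -0.1337] 0.021472372300522232
[ 0.0641 -0.0533  0.0309]
```

Emit:
{"op": "carry_out", "data": {"increments": [[-1,0,0,0,0,0,-1],[-1,0,0,0,0,0,-1],[-1,0,0,0,0,0,-1],[0,0,0,0,0,0,-1]]}}

```text
t: 13.7
tcp_pos: [0.493, -0.1887, 0.0467]
orientation: [0.006, 0.984, -0.038, 0.174]
contact_force: [0.7, -1.0, 5.7]
gripper_width: 0.0214
grip_force: 30.0
```

Emit:
{"op": "carry_out", "data": {"increments": [[-1,0,0,0,0,0,-1],[-1,0,0,0,0,0,-1],[0,0,0,0,0,0,-1]]}}

```text
t: 14.0
tcp_pos: [0.4912, -0.1886, 0.046]
orientation: [0.006, 0.984, -0.038, 0.175]
contact_force: [-0.2, -0.1, 5.2]
gripper_width: 0.0213
grip_force: 30.0
```

```bash
python3 -c "
from h import *
tp();print(get_obs()['ft_torque'])"
```

```text
t 14.0 tcp in panel [-73.8759  -0.0475   9.9038] F panel [ 1.5674 -0.1279  4.9222] turn [-0.0099 -0.1152 -0.1277] 0.021336066575371477
[-0.0104 -0.2684 -0.0573]
```

Emit:
{"op": "carry_out", "data": {"increments": [[-1,0,0,0,0,0,-1],[0,0,0,0,0,0,-1]]}}

```text
t: 14.2
tcp_pos: [0.4903, -0.1886, 0.0457]
orientation: [0.006, 0.984, -0.038, 0.175]
contact_force: [0.9, 0.1, 5.5]
gripper_width: 0.0216
grip_force: 30.0
```

Emit:
{"op": "carry_out", "data": {"increments": [[-0.7,0,0,0,0,0,-1],[0,0,0,0,0,0,-1]]}}

```text
t: 14.4
tcp_pos: [0.4898, -0.1885, 0.0455]
orientation: [0.006, 0.984, -0.038, 0.175]
contact_force: [1.5, -0.3, 4.5]
gripper_width: 0.0218
grip_force: 30.0
```

Emit:
{"op": "carry_out", "data": {"increments": [[-0.7,0,0,0,0,0,-1],[0,0,0,0,0,0,-1]]}}

```text
t: 14.6
tcp_pos: [0.4896, -0.1884, 0.0455]
orientation: [0.006, 0.984, -0.038, 0.175]
contact_force: [2.6, 0.7, 4.7]
gripper_width: 0.0217
grip_force: 30.0
```

```bash
python3 -c "
from h import *
tp();print(get_obs()['ft_torque'])"
```

```text
t 14.6 tcp in panel [-75.5842  -0.0208   9.9852] F panel [3.9967 0.9275 3.5657] turn [-0.0038 -0.1731 -0.1099] 0.02170073263786539
[ 0.0886 -0.8493  0.0898]
```

Emit:
{"op": "carry_out", "data": {"increments": [[-0.7,0,0,0,0,0,-1],[0,0,0,0,0,0,-1]]}}

```text
t: 14.8
tcp_pos: [0.4893, -0.1884, 0.0455]
orientation: [0.006, 0.984, -0.038, 0.175]
contact_force: [3.7, 0.3, 7.4]
gripper_width: 0.0217
grip_force: 30.0
```

```bash
python3 -c "
from h import *
tp();print(get_obs()['ft_torque'])"
```

```text
t 14.8 tcp in panel [-75.8009  -0.0323  10.0742] F panel [5.9653 0.5851 5.7492] turn [ 0.0033 -0.217  -0.1017] 0.02169233997446722
[ 0.2031 -1.1723  0.1821]
```

The plate has stalled on the ledge at the expected travel. I'll relax the push, release and back out along the tool axis.

Emit:
{"op": "carry_out", "data": {"increments": [[0.7,0,0,0,0,0,-1],[0,0,0,0,0,0,-0.4],[0,0,0,0,0,0,-0.2],[0,0,0,0,0,0,0],[0,0,0,0,0,0,0],[0,0,0,0,0,0,0],[0,0,0,0,0,0,0],[0,0,0,0,0,0,0]]}}

```text
t: 15.6
tcp_pos: [0.4889, -0.1884, 0.0451]
orientation: [0.006, 0.984, -0.038, 0.174]
contact_force: [0.1, -1.1, 0.4]
gripper_width: 0.0469
grip_force: 0.0
```

Emit:
{"op": "carry_out", "data": {"increments": [[0,0,-5,0,0,0,0],[0,0,-10,0,0,0,0],[0,0,-25,0,0,0,0],[0,0,-35,0,0,0,0],[0,0,-35,0,0,0,0],[-30,0,-30,0,0,0,0],[0,0,0,0,0,0,0],[0,0,0,0,0,0,0]]}}

```text
t: 16.4
tcp_pos: [0.4128, -0.1831, 0.1678]
orientation: [0.007, 0.984, -0.038, 0.176]
contact_force: [0.2, 0.2, -0.4]
gripper_width: 0.047
grip_force: 0.0
```

```bash
python3 -c "
from h import *
tp()
b=snapshot('scene')[:,:,::-1];a=snapshot('top')[:,:,::-1]
f=lambda i:cv2.resize(i,None,fx=5,fy=5,interpolation=cv2.INTER_CUBIC)
cv2.imwrite('pics/crop6.png',np.hstack([f(b[145:215,255:335]),f(a[180:250,355:430])]))"
```

```text
t 16.4 tcp in panel [-106.0975   -0.4215  151.1953] F panel [ 0.017   0.2325 -0.3885] turn [ 0.0931 -0.2482 -0.1466] 0.04701298989561782
```

View pics/crop6.png

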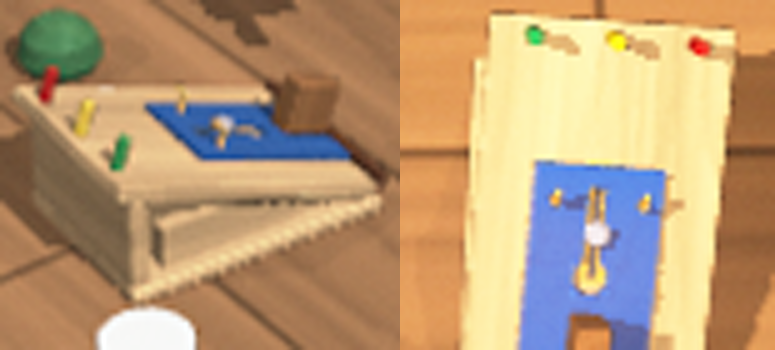

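The stud head sits in the slot at (598,235), well above the eye at (590,278). The plate is flat with its lower edge against the dark ledge, and the arm is clear.

```bash
python3 -c "
from bench import *
print(hand_in())"
```

```text
the job is handed in; nothing more can be done
None
```

The plate is hung: the stud head is locked in the slot, the lower edge is on the ledge, and the plate was released and handed in at about 16 s with a peak contact force of about 29 N (no verdict was returned).

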